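Set out the hearing-check instruments in their numbered cradles

TASK

Set out the instruments for the next hearing check in their numbered cradles, one after another in order of use: first the otoscope in the one-dot cradle, then the ear probe in the two-dot cradle, then the tuning fork in the three-dot cradle. Lay each down gently, square and flat on the floor of its pocket, with the otoscope's head, the probe's blunt end and the fork's stem towards the dots, and let go of it before you fetch the next. Do not drop an instrument, and leave the other things on the desk standing where they are.

Things in the scene. Friction and masses are not known exactly. Their poses are not given: they have to be found in the camera images.
- cradle_1: Fixed grey cradle, blue ribs, 1 white dot at its near end; order varies. Plate 222x72x6 mm (x -120..102), origin mid pocket on the desk; x away from robot, y left, z up. Otoscope origin goes to (0,-4,6), axes alike. Outward-leaning ribs 14 high by its handle, x 28..60 (feet 32 apart about y=10), like end stops at x +-73, one past the speculum: x -40, y -34..-15. Finger room x -30..26.
- cradle_2: Fixed grey cradle, blue ribs, 2 white dots at its near end; order varies. Plate 222x72x6 mm (x -120..102), origin mid pocket on the desk; x away from robot, y left, z up. Ear probe's origin belongs at (0,0,6), axes parallel. Outward-leaning ribs 14 high at x -66..-44 and 36..58 (feet 31 apart), like end stops at x -76 and 75. Finger room x -42..34.
- cradle_3: Fixed grey cradle, blue ribs, 3 white dots at its near end; order varies. Plate 222x72x6 mm (x -120..102), origin mid pocket on the desk; x away from robot, y left, z up. Tuning fork's origin belongs at (0,0,6), axes parallel. Outward-leaning ribs 9 high at x -26..-8 and 48..66 (feet 31 apart), like end stops at x +-94.5. Finger room x -6..46.
- otoscope: Otoscope on its side, 138x67x28 mm, 0.16 kg. Origin mid outline on the underside, z up. White round handle 27 thick, x -39..69 at y=14, axis 14 high; black head x -69..-37, y -6..34, its cone (speculum) out to y=-34. Centre of mass about x=-15; grip the handle about x -18..0, TCP 22 mm above the underside.
- ear_probe: Black hand probe lying, 143 mm long, 27 mm thick, nearly round, 0.11 kg; green tip at x=71, blunt end at x=-72. Origin on its underside at mid length, z up; an 11 mm wide flat strip under it keeps it from rolling. Grip across y at x -20..18, TCP about 22 mm above the underside.
- tuning_fork: Aluminium tuning fork lying flat, 182x34x13 mm, 0.11 kg. Origin on its underside at mid length, z up. Stem 9 thick from x=-91, shoulder x -24..-10 (26 wide), two tines to x=91, 26 over their outsides, 9 thick; weights 34 over all at x 71..87. Centre of mass x=18; grip there across both tines (x 10..34), TCP 21 mm above the underside.
- otoscope_near (a point): Point of the otoscope, (-50, 14, 14) mm in its frame: in the head on the handle's axis.
- otoscope_far (a point): Point of the otoscope, (60, 14, 14): near the end of the handle.
- seat1_near (a point): Where otoscope_near lies when the otoscope is seated in the one-dot cradle; axes as the cradle's.
- seat1_far (a point): Where otoscope_far lies when the otoscope is seated in the one-dot cradle; axes as the cradle's.
- ear_probe_near (a point): Point of the ear probe, (-60, 0, 14): on the axis near the blunt end.
- ear_probe_far (a point): Point of the ear probe, (50, 0, 14): on the axis near the green tip.
- seat2_near (a point): Where ear_probe_near lies when the ear probe is seated in the two-dot cradle; axes as the cradle's.
- seat2_far (a point): Where ear_probe_far lies when the ear probe is seated in the two-dot cradle; axes as the cradle's.
- tuning_fork_near (a point): Point of the tuning fork, (-80, 0, 6): in the stem near its end.
- tuning_fork_far (a point): Point of the tuning fork, (75, 0, 6): between the weights of the tines.
- seat3_near (a point): Where tuning_fork_near lies when the tuning fork is seated in the three-dot cradle; axes as the cradle's.
- seat3_far (a point): Where tuning_fork_far lies when the tuning fork is seated in the three-dot cradle; axes as the cradle's.
- tip_jar: Loose jar of foam ear tips with a screw lid, 49 mm across, 57 mm high, origin centre of underside; stands beside the otoscope's handle, on its -y side towards the end.
- ear_bulb: Loose little white bulb with red top, 27 mm across, 36 mm high, origin centre of underside; stands beside the ear probe's blunt half.
- glue_stick: Loose glue stick standing on end, 27 mm across, 88 mm high, origin centre of underside; stands beside the tuning fork's stem.
- wipes_tub: Loose tub of wipes, 76 mm across, 154 mm high, origin centre of underside; at the back of the desk.
- tea_mug: Loose mug with handle, 112 x 152 x 146 mm, origin centre of underside; at the back of the desk.

How it is judged:
On the way, in this order (a step that is already met when the one before it is completed fails the run):
1. the otoscope lies seated and released in the one-dot cradle (horizontal distance between otoscope_near and seat1_near below 0.008 m and horizontal distance between otoscope_far and seat1_far below 0.008 m and z of otoscope_near in the frame of seat1_near between -0.004 and 0.004 m and z of otoscope_far in the frame of seat1_far between -0.004 and 0.004 m and contact force between the fingers and otoscope below 0.1 N and linear speed of otoscope below 0.03 m/s), for 0.2 s.
2. the ear probe lies seated and released in the two-dot cradle (horizontal distance between ear_probe_near and seat2_near below 0.008 m and horizontal distance between ear_probe_far and seat2_far below 0.008 m and z of ear_probe_near in the frame of seat2_near between -0.004 and 0.004 m and z of ear_probe_far in the frame of seat2_far between -0.004 and 0.004 m and contact force between the fingers and ear_probe below 0.1 N and linear speed of ear_probe below 0.03 m/s), for 0.2 s.
3. the tuning fork lies seated and released in the three-dot cradle (horizontal distance between tuning_fork_near and seat3_near below 0.008 m and horizontal distance between tuning_fork_far and seat3_far below 0.008 m and z of tuning_fork_near in the frame of seat3_near between -0.004 and 0.004 m and z of tuning_fork_far in the frame of seat3_far between -0.004 and 0.004 m and contact force between the fingers and tuning_fork below 0.1 N and linear speed of tuning_fork below 0.03 m/s), for 0.2 s.
At the end, for the whole second after the job is handed in: otoscope, ear probe and tuning fork lie at rest and released in the one-, two- and three-dot cradles: both end points of each within 8 mm horizontally and 4 mm in height of their seat points (so the right way round, square and flat) (all of step 1 and all of step 2 and all of step 3); the robot touches nothing.
It fails at once if the tip jar, ear bulb, glue stick, wipes tub or mug is shifted more than 30 mm or tipped over (distance of any of tip_jar, ear_bulb, glue_stick, wipes_tub, tea_mug from where it was at the start of the episode above 0.03 m or angle between any of tip_jar, ear_bulb, glue_stick, wipes_tub, tea_mug's own z axis and vertical above 0.5 rad).
It fails at once if an instrument is dropped or thrown (faster than 0.7 m/s while not held) ((linear speed of otoscope above 0.7 m/s and contact force between the fingers and otoscope below 0.01 N) or (linear speed of ear_probe above 0.7 m/s and contact force between the fingers and ear_probe below 0.01 N) or (linear speed of tuning_fork above 0.7 m/s and contact force between the fingers and tuning_fork below 0.01 N)).
It also fails if it takes over 72 s, if anything falls off the work surface, if the arm or the gripper's body presses on something with over 40 N, if the wrist force passes 120 N, or if a joint passes its speed limit or range.

ROBOT

A 6-joint arm with a two-finger parallel gripper is mounted at the origin on a cart in front of the work surface, level with it; the furniture and walls round the work are solid. World frame = base frame: x ahead of the robot, y to its left, z up, the work surface at z = 0. Lengths are in m, angles in rad, forces in N, time in s.
With the tool pointing down it reaches from about 0.25 to 0.8 m from the base axis. Payload 3.9 kg.
Tool frame: the origin (TCP) lies between the finger pads, 19 mm behind the fingertips; this is the grasp point; z points along the fingers, y is the line along which they close (so a half turn about z gives the same grasp; the last joint's range is limited). The gripper opens to 85 mm and grips with 20 to 120 N. Pads are 22 mm wide; open, the fingers measure 114 mm over their backs; the gripper's body (76 mm by 85 mm) begins 54 mm behind the grasp point. The pads swing forward as they close: fully open they stand 13 mm farther back than shut.
Start: joints at [-1.219, 0.26, -0.138, 1.173, 0, 1.571], TCP at [0.181, -0.493, 0.25] pointing down, gripper open.
Joint ranges: [-2.78, 2.78], [-0.83, 1.72], [-1.28, 1.37], [-1.9, 2.12], [-1.57, 1.48], [-3.14, 3.14]. Speed limits (rad/s): [2.57, 2.57, 3.14, 3.14, 3.14, 3.14].

INTERFACE

Orientations are given as a 3x3 rotation matrix whose columns are the frame's x, y, z axes.
In Python, from station import * gives the robot as it stands. The module is installed in compiled form; this text tells all that it offers.
- The arm moves only by the tool arm_command, never from a script. Its argument "targets" is a list of rows, each a list of 3 entries, a list of its own where there are three numbers: the shift along the world's x, y, z in cm, then the turn about the world's z in degrees, then the opening, from 0 (shut) to 1 (fully open). In form: [[[dx, dy, dz], yaw, grip], ...]. A call has 1 to 12 rows; each row shifts and turns the commanded pose from where the row before left it; what a row does not reach is not made up. A row lasts 1/10 s, in which the tool goes at most 50 mm and 8.59 degrees, less where a joint would pass 70% of its speed; a pose out of reach is approached as far as the arm can. A call is refused whole if a number of a shift passes 5 or a number of a turn 8.59, either way. A call with a gripper value outside its range is refused whole. The fingers move at their own pace and stop on an object; "force" is the grip in N (left out, the last holds). Time passes only in rows, so rows that do not move let the fingers close. It gives the time, the measured TCP pose, the force, the opening and the grip force at its end, in the units of the state.
- get_state(): the state, without advancing time (a new reading comes with each control period).
- read_camera(name): name is "scene" or "top"; returns a dict with "img" (400x640x3 uint8, blue, green, red), "depth" (400x640 float32, m along the optical axis (not along the pixel's ray), 0 where there is no reading), "fx", "fy", "cx", "cy" (pixels), "R" (3x3) and "t" (3): a world point X has camera coordinates R X + t. Camera axes: x right, y down, z forward; pixel columns grow to the right and rows downward; lengths in m; the calibration is good to about 2 mm. A picture is of the moment at which its call begins.
- hand_in(): hands the job in; it is judged then, once.
Trained networks look in the newest picture that a camera, given by its name, has taken for a name from the list of things; names that differ only in an ending like _2 or _b are one class to them, and where a whole thing is asked for, a point or a joint stands for the part that bears it (a point fixed in the world has none). Each returns a list of dicts, best first, with "confidence" (0 to 1); they miss things now and then, are a little off and sometimes report something else, mostly with a low value. They report only what shows in the picture. A call takes as long as a camera call.
- recognise(camera, thing): "xyz" ([x, y, z] in m, in the coordinates of the camera as it stood for that picture, good to about 4 mm: the middle of the surface that is visible of it).
- trace(camera, thing): "pixels" (400x640 bool, what is visible of it).
The state is a dict: "time_s": time; "joints": joint angles; "joint_velocities": joint speeds; "joint_efforts": joint torques, N m; "tcp_pos": TCP position; "eef_rot": TCP orientation; "wrist_force": force on the tool from outside, world axes, zero at the start; "wrist_torque": the same for the moment, N m; "finger_gap": finger opening in m; "grasp_force": force on a finger pad.
Only numpy, scipy, OpenCV 4.12 (cv2) and the standard library are available. Lean on these libraries where they do the work, as an engineer would, in place of code of your own. Each camera call takes 0.05 s, during which the arm holds its last target. There are 200 camera calls.

## Working session

There is one attempt and no reset: what is moved stays moved. The work goes in short steps, Python scripts to look and compute and a tool call to move; the robot and the scene stay as the last step left them, time stands still between calls to the robot, and variables do not carry over. Pictures are saved under pics/ and viewed, at most 13 in all, crops included, and the job is handed in when it is done.

Besides the shell and the picture viewer there is one more tool, called after "Emit:" as name(argument=value, ...), one argument or row to a line, values as JSON. arm_command: Moves the arm, as the interface text tells. Its arguments: {"type":"object","properties":{"targets":{"type":"array"},"force":{"type":"number"}},"required":["targets"]}

```bash
mkdir -p pics
cat > h.py <<'E'
from station import *
import numpy as np, cv2
def world(c,m):
    v,u=np.nonzero(m&(c['depth']>0)); d=c['depth'][v,u]
    P=np.stack([(u-c['cx'])/c['fx']*d,(v-c['cy'])/c['fy']*d,d],1)
    return (P-c['t'])@c['R']
def info(cam,c,n):
    r=trace(cam,n)
    if not r: print(cam,n,'none');return None
    P=world(c,r[0]['pixels']); v,u=np.nonzero(r[0]['pixels'])
    zt=P[:,2]; Q=P[zt>0.004] if (zt>0.004).sum()>20 else P
    rect=cv2.minAreaRect((Q[:,:2]*1000).astype(np.float32))
    print(cam,n,round(r[0]['confidence'],2),'px',int(u.mean()),int(v.mean()),'mean',Q.mean(0).round(3),'zmax',np.percentile(zt,98).round(3),'rect',[np.round(a,1) for a in rect])
    return Q
E
python3 - <<'E'
from h import *
for cam in('top','scene'):
    c=read_camera(cam); cv2.imwrite(f'pics/{cam}0.png',c['img']); np.savez(cam+'0.npz',**c)
    for n in 'cradle_1 cradle_2 cradle_3 otoscope ear_probe tuning_fork tip_jar ear_bulb glue_stick wipes_tub tea_mug'.split():
        info(cam,c,n)
s=get_state();print(s['time_s'],s['tcp_pos'],s['eef_rot'],s['finger_gap'])
E
```

```text
top cradle_1 0.93 px 269 230 mean [0.505 0.098 0.007] zmax 0.018 rect [array([505.9,  97.9]), array([221.7,  72.5]), np.float64(4.7)]
top cradle_2 0.93 px 269 230 mean [0.505 0.098 0.007] zmax 0.018 rect [array([505.9,  97.9]), array([221.7,  72.5]), np.float64(4.7)]
top cradle_3 0.93 px 269 230 mean [0.505 0.098 0.007] zmax 0.018 rect [array([505.9,  97.9]), array([221.7,  72.5]), np.float64(4.7)]
top otoscope 0.94 px 372 224 mean [ 0.511 -0.156  0.024] zmax 0.03 rect [array([ 519.4, -153.8]), array([ 63.8, 134.6]), np.float64(88.0)]
top ear_probe 0.33 px 372 224 mean [ 0.511 -0.156  0.024] zmax 0.03 rect [array([ 519.3, -153.8]), array([ 61.5, 134.7]), np.float64(86.7)]
top tuning_fork 0.67 px 319 230 mean [ 0.5   -0.028  0.01 ] zmax 0.014 rect [array([498.5, -24.3]), array([ 32.2, 179.4]), np.float64(66.9)]
top tip_jar 0.92 px 397 215 mean [ 0.531 -0.213  0.053] zmax 0.061 rect [array([ 531.7, -214.4]), array([46.8, 47.8]), np.float64(89.1)]
top ear_bulb none
top glue_stick 0.51 px 322 263 mean [ 0.422 -0.032  0.081] zmax 0.091 rect [array([421.7, -31.8]), array([23.6, 22.7]), np.
[... 1322 characters left out ...]
4 rect [array([ 461.1, -315.7]), array([21.6, 17.9]), np.float64(33.6)]
scene glue_stick 0.69 px 356 220 mean [ 0.415 -0.025  0.052] zmax 0.088 rect [array([418.1, -28.2]), array([26.1, 25.6]), np.float64(82.3)]
scene wipes_tub 0.8 px 255 169 mean [0.7   0.092 0.093] zmax 0.152 rect [array([744.1,  71. ]), array([ 79.9, 142. ]), np.float64(60.4)]
scene tea_mug 0.67 px 209 188 mean [0.687 0.232 0.098] zmax 0.146 rect [array([704. , 214.8]), array([145.4, 112.1]), np.float64(68.0)]
1.2 [ 0.18090604 -0.49286476  0.25001656] [[ 9.38758599e-01  3.44575525e-01  6.37145555e-06]
 [ 3.44575525e-01 -9.38758598e-01 -5.07210860e-05]
 [-1.14959862e-05  4.98103033e-05 -9.99999999e-01]] 0.08534023854289752
```

View pics/top0.png

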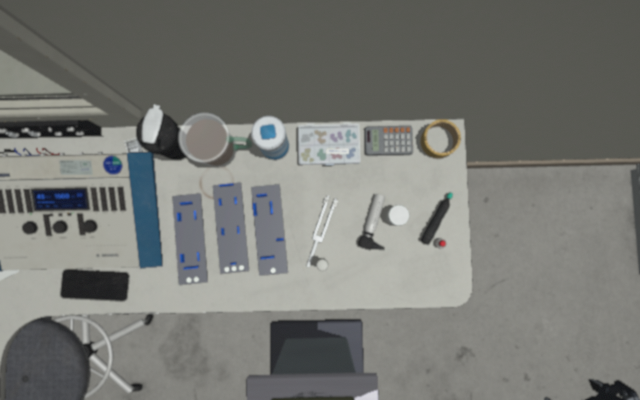

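View pics/scene0.png

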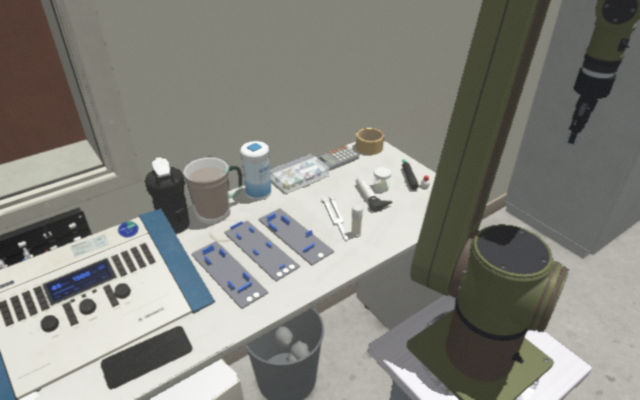

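The top view shows the 1-dot cradle at px (270,230), the 3-dot at (231,228), and the 2-dot at (190,238). The dots are at the near end, around row 270–280. The fork is at (320,230), the otoscope at (372,222) with the jar at (398,215), and the probe at (437,218) with the bulb at (440,243). Next I fit the poses and check the dots.

```bash
cat > m.py <<'E'
from h import *
def pca(P):
    m=P.mean(0); w=np.linalg.svd(P-m,full_matrices=0)[2][0]; return w*np.sign(w[0])
def pose(P,nm):
    Q=(P[:,:2]*1000).astype(np.float32); (cx,cy),(a,b),t=cv2.minAreaRect(Q)
    w=pca(Q); print(nm,len(P),'rect',np.round([cx,cy,a,b,t],1),'pca yaw',np.degrees(np.arctan2(w[1],w[0])).round(2),'mean',Q.mean(0).round(1),'z',np.percentile(P[:,2],[5,50,98]).round(4))
    # extents along pca
    n=np.array([-w[1],w[0]]); s=Q@w; k=Q@n
    lo,hi=np.percentile(s,[.5,99.5]); l2,h2=np.percentile(k,[.5,99.5])
    print('   ctr',((lo+hi)/2*w+(l2+h2)/2*n).round(1),'size',round(float(hi-lo),1),round(float(h2-l2),1))
E
python3 - <<'E'
from m import *
for cam in('top','scene'):
    c=read_camera(cam)
    for r in trace(cam,'cradle_1'):
        if r['confidence']>.2: pose(world(c,r['pixels']),cam+' cradle %.2f'%r['confidence'])
    A=world(c,np.ones((400,640),bool)); v,u=np.nonzero(c['depth']>0); I=c['img'][v,u].astype(int)
    box=lambda x0,x1,y0,y1,z0,z1:(A[:,0]>x0)&(A[:,0]<x1)&(A[:,1]>y0)&(A[:,1]<y1)&(A[:,2]>z0)&(A[:,2]<z1)
    print('desk z',np.median(A[box(.4,.5,-.12,-.08,-.02,.02),2]))
    k=box(.42,.62,-.4,-.25,.007,.04)&(I.max(1)<70); pose(A[k],cam+' probe body')
    k=box(.42,.62,-.4,-.25,.007,.04)&(I[:,1]>I[:,2]+25); pose(A[k],cam+' probe tip') if k.sum()>3 else 0
    k=box(.42,.62,-.19,-.11,.012,.04)&(I.min(1)>110); pose(A[k],cam+' oto handle')
    k=box(.42,.62,-.2,-.11,.012,.04); pose(A[k],cam+' oto all')
    r=trace(cam,'tuning_fork'); P=world(c,r[0]['pixels']); pose(P,cam+' fork'); 
    for n in('ear_bulb','tip_jar','glue_stick'): info(cam,c,n)
    if cam=='top':
        a=cv2.resize(c['img'][175:290,165:295],None,fx=5,fy=5,interpolation=cv2.INTER_CUBIC)
        cv2.imwrite('pics/crad.png',a)
        a=cv2.resize(c['img'][180:275,300:465],None,fx=4.8,fy=4.8,interpolation=cv2.INTER_CUBIC)
        cv2.imwrite('pics/inst.png',a)
E
```

```text
top cradle 0.82 2586 rect [486.2 297.5 224.1  76.9   4.1] pca yaw 4.02 mean [486.  295.4] z [0.0023 0.0061 0.0187]
   ctr [486.7 296. ] size 219.7 71.5
top cradle 0.70 2660 rect [513.1 195.2 227.8  76.9   4.9] pca yaw 5.22 mean [513. 194.] z [0.0015 0.0058 0.0128]
   ctr [514.  195.3] size 222.1 74.4
top cradle 0.28 556 rect [ 523.4 -318.    30.1  140.    56.3] pca yaw -31.64 mean [ 519.4 -312.8] z [0.0112 0.0232 0.0294]
   ctr [ 522.7 -318.3] size 137.7 28.5
desk z -0.00015406840682445795
top probe body 403 rect [ 518.4 -310.4   20.5  122.4   58.8] pca yaw -30.76 mean [ 515.6 -307.7] z [0.0164 0.0243 0.0298]
   ctr [ 517.7 -309.9] size 118.9 19.7
top probe tip 31 rect [ 580.4 -349.    12.4   15.6   88. ] pca yaw -36.87 mean [ 579.2 -349. ] z [0.013  0.0181 0.0238]
   ctr [ 579.1 -350. ] size 16.3 12.6
top oto handle 433 rect [ 514.1 -172.4   58.4  137.3   73.1] pca yaw -12.88 mean [ 533.9 -162.3] z [0.0171 0.0242 0.0304]
   ctr [ 515.9 -169.6] size 136.3 53.4
top oto all 731 rect [ 515.  -168.9   66.5  137.3   72.6] pca yaw -14.41 mean [ 511.2 -156.6] z [0.0161 0.024  0.031 ]
   ctr
[... 1597 characters left out ...]
68.6   65.9  142.6   69.8] pca yaw -20.15 mean [ 509.5 -156.7] z [0.0143 0.0222 0.037 ]
   ctr [ 514.3 -167.2] size 136.5 63.1
scene fork 435 rect [ 518.5 -167.2   61.   145.6   70.3] pca yaw -13.07 mean [ 505.8 -148.4] z [0.0079 0.021  0.0276]
   ctr [ 518.9 -158.6] size 136.9 55.7
scene ear_bulb 0.68 px 424 181 mean [ 0.46  -0.316  0.02 ] zmax 0.034 rect [array([ 459.5, -314.6]), array([23.6, 23.6]), np.float64(37.5)]
scene tip_jar 0.6 px 381 178 mean [ 0.525 -0.206  0.039] zmax 0.058 rect [array([ 531.6, -211.1]), array([47.9, 52. ]), np.float64(45.1)]
scene glue_stick 0.8 px 356 220 mean [ 0.415 -0.024  0.051] zmax 0.087 rect [array([418.6, -27.1]), array([24.2, 22.7]), np.float64(75.7)]
```

View pics/crad.png

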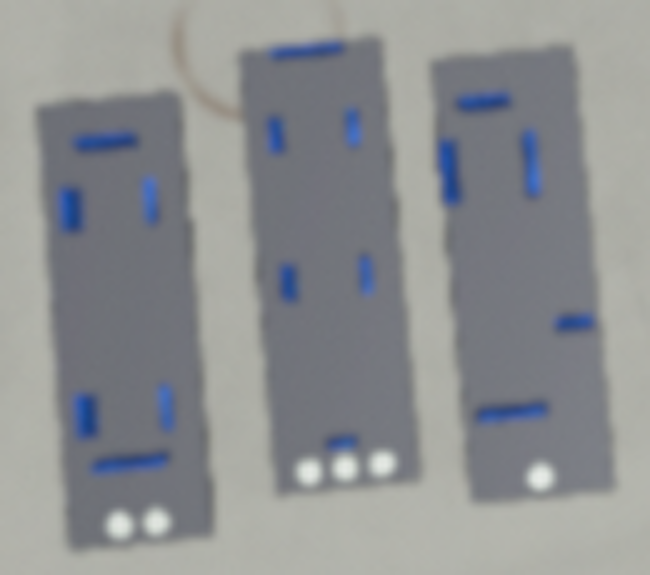

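View pics/inst.png

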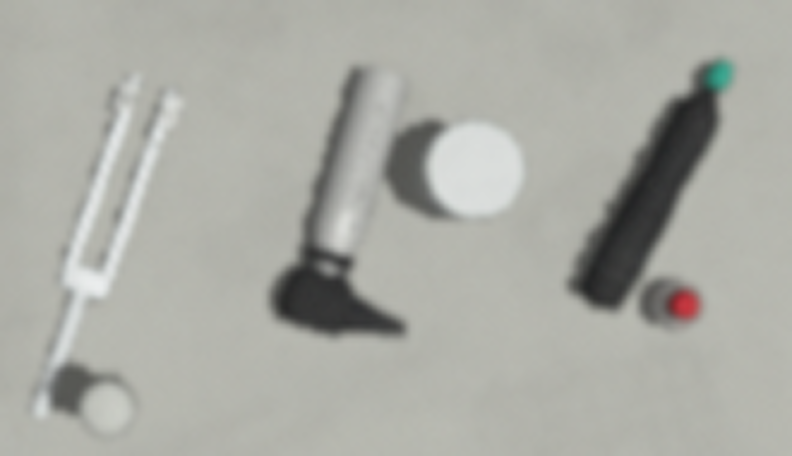

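The dots confirm it: 1-dot cradle on the right, 3-dot in the middle, 2-dot on the left. In the instrument crop, the otoscope head, the probe's blunt end and the fork stem all point towards the robot already. For the fine fit I intersect pixel rays with planes of known height.

```bash
cat >> m.py <<'E'
def plane(c,m,z):
    v,u=np.nonzero(m); d=np.stack([(u-c['cx'])/c['fx'],(v-c['cy'])/c['fy'],np.ones(len(u))],1)@c['R']
    o=-c['R'].T@c['t']; P=o+d*((z-o[2])/d[:,2])[:,None]; return P
E
python3 - <<'E'
from m import *
def comp(m,c,x,y,z=0.01):
    p=c['R']@np.array([x,y,z])+c['t']; u,v=c['fx']*p[0]/p[2]+c['cx'],c['fy']*p[1]/p[2]+c['cy']
    n,l,s,ce=cv2.connectedComponentsWithStats(m.astype(np.uint8)); 
    i=1+np.argmin([np.hypot(*(q-[u,v])) if a>15 else 1e9 for q,a in zip(ce[1:],s[1:,4])]); return l==i
for cam in('top','scene'):
    c=dict(np.load(cam+'0.npz')); im=c['img'].astype(int)
    hsv=cv2.cvtColor(c['img'],cv2.COLOR_BGR2HSV)
    print(cam,'px grey',im[230,269],'desk',im[260,400])
    # cradles: purple-ish grey incl. ribs, dots
    b=(im[:,:,0]>im[:,:,2]+3)&(im.min(2)<150)
    b=cv2.morphologyEx(b.astype(np.uint8),cv2.MORPH_CLOSE,np.ones((5,5)))
    b=cv2.morphologyEx(b,cv2.MORPH_OPEN,np.ones((3,3)))>0
    for n,(x,y) in {'c1':(.506,.098),'c3':(.514,.195),'c2':(.487,.297)}.items():
        pose(plane(c,comp(b,c,x,y),.006),cam+' '+n)
    w=im.min(2)>200
    for n,(x,y) in {'d1':(.402,.09),'d3':(.41,.186),'d2':(.385,.288)}.items():
        pose(plane(c,comp(w,c,x,y,.006),.006),cam+' dots '+n)
    for n,z in(('otoscope',.014),('tuning_fork',.01),('ear_probe',.014)):
        for r in trace(cam,n): 
            if r['confidence']>.25: pose(plane(c,r['pixels'],z),cam+' '+n+' %.2f'%r['confidence'])
            if n=='otoscope' and r is not None:
                P=plane(c,r['pixels'],z); k=P[:,0]>.505; pose(P[k],'   handle'); break
E
```

```text
top px grey [127 121 118] desk [174 182 181]
top c1 2483 rect [506.2  99.6 218.6  72.8   4.9] pca yaw 4.86 mean [505.9  98.5] z [0.006 0.006 0.006]
   ctr [506.3  99. ] size 216.3 70.0
top c3 2472 rect [514.8 194.5 221.9  69.4   4.8] pca yaw 4.85 mean [512.9 194.5] z [0.006 0.006 0.006]
   ctr [514.1 194.5] size 218.4 68.4
top c2 2474 rect [487.9 295.9 218.3  69.6   4.6] pca yaw 4.68 mean [487.1 295.8] z [0.006 0.006 0.006]
   ctr [488.  295.9] size 215.9 68.8
top dots d1 216 rect [510.8 -32.4  25.4 145.2  68.3] pca yaw -21.68 mean [511.3 -33.4] z [0.006 0.006 0.006]
   ctr [511.1 -32.7] size 141.2 25.1
top dots d3 216 rect [510.8 -32.4  25.4 145.2  68.3] pca yaw -21.68 mean [511.3 -33.4] z [0.006 0.006 0.006]
   ctr [511.1 -32.7] size 141.2 25.1
top dots d2 216 rect [510.8 -32.4  25.4 145.2  68.3] pca yaw -21.68 mean [511.3 -33.4] z [0.006 0.006 0.006]
   ctr [511.1 -32.7] size 141.2 25.1
top otoscope 0.91 770 rect [ 520.2 -155.4   59.7  142.2   84.4] pca yaw -15.13 mean [ 515.  -157.4] z [0.014 0.014 0.014]
   ctr [ 518.8 -164.2] size 141.2 56.5
   handle 442 rect [ 545.3 -166.    
[... 1746 characters left out ...]
z [0.014 0.014 0.014]
   ctr [ 548.  -163.4] size 97.4 33.9
scene tuning_fork 0.69 435 rect [ 525.1 -155.7   60.5  153.1   85.5] pca yaw -14.3 mean [ 515. -157.] z [0.01 0.01 0.01]
   ctr [ 522.9 -165.2] size 153.9 56.6
scene tuning_fork 0.64 83 rect [507.9 -25.4  26.2 135.6  68.5] pca yaw -18.17 mean [489.7 -19.8] z [0.01 0.01 0.01]
   ctr [507.6 -28. ] size 133.6 27.0
scene ear_probe 0.79 275 rect [ 519.5 -312.7   31.7  148.5   57.4] pca yaw -31.85 mean [ 513.7 -307.9] z [0.014 0.014 0.014]
   ctr [ 519.8 -312.1] size 148.1 30.6
scene ear_probe 0.44 435 rect [ 515.2 -165.6   59.9  160.5   68.8] pca yaw -16.18 mean [ 507.5 -152.2] z [0.014 0.014 0.014]
   ctr [ 517.8 -160.3] size 156.3 57.9
```

Run:
```python
from m import *
c=dict(np.load('top0.npz')); im=c['img'].astype(int)
for lo in(115,130):
    m=np.zeros((400,640),bool); s=im[180:250,355:390].min(2)
    # handle: brighter than shadow, raised
    P=np.full((400,640,3),np.nan); P[c['depth']>0]=world(c,np.ones((400,640),bool))
    k=(P[:,:,2]>.012)&(P[:,:,2]<.04)&(P[:,:,0]>.49)&(P[:,:,0]<.6)&(P[:,:,1]>-.2)&(P[:,:,1]<-.12)&(im.min(2)>lo)
    n,l,st,ce=cv2.connectedComponentsWithStats(k.astype(np.uint8),connectivity=4); i=1+st[1:,4].argmax(); h=l==i
    pose(plane(c,h,.02),'handle')
    # per-row centreline
    Q=plane(c,h,.02); xs=np.arange(.51,.575,.005); ys=[np.mean([Q[(abs(Q[:,0]-x)<.004),1].min(),Q[(abs(Q[:,0]-x)<.004),1].max()]) for x in xs]
    f=np.polyfit(xs,ys,1); print('centre line yaw',np.degrees(np.arctan(f[0])),'y at .51',np.polyval(f,.51), 'xmax',Q[:,0].max(), Q[:,0].min())
m=(im.max(2)<75)&(P[:,:,0]>.42)&(P[:,:,0]<.62)&(P[:,:,1]>-.4)&(P[:,:,1]<-.25)&(P[:,:,2]>.008)
pose(plane(c,m,.016),'probe')
m=(im.max(2)<75)&(P[:,:,0]>.42)&(P[:,:,0]<.53)&(P[:,:,1]>-.2)&(P[:,:,1]<-.1)&(P[:,:,2]>.008)
pose(plane(c,m,.016),'otohead')
Q=plane(c,m,.016);print(Q.min(0),Q.max(0))
```

```text
handle 393 rect [ 539.  -163.3   25.3   96.    72.1] pca yaw -18.01 mean [ 539.6 -163.4] z [0.02 0.02 0.02]
   ctr [ 539.1 -163.3] size 94.8 24.7
centre line yaw -18.534705599067713 y at .51 -0.15361344980463568 xmax 0.5864971970957004 0.4909124232011928
handle 365 rect [ 538.9 -164.2   25.1   95.8   73.3] pca yaw -17.86 mean [ 539.6 -164.2] z [0.02 0.02 0.02]
   ctr [ 539.1 -164.1] size 94.2 23.2
centre line yaw -18.399029567066336 y at .51 -0.1543515039594048 xmax 0.5864971970957004 0.4909124232011928
probe 421 rect [ 519.  -312.1   22.8  124.1   58.7] pca yaw -30.9 mean [ 516.5 -310.3] z [0.016 0.016 0.016]
   ctr [ 518.6 -311.8] size 120.6 22.2
otohead 196 rect [ 469.3 -151.2   58.2   36.6   65.5] pca yaw 62.95 mean [ 469.5 -143. ] z [0.016 0.016 0.016]
   ctr [ 468.5 -150.6] size 56.7 36.2
[ 0.45400689 -0.17625458  0.016     ] [ 0.49634589 -0.1203114   0.016     ]
```

Emit:
arm_command(
  targets=[
    [[2.7,2.8,-1],-3.2,0.55],
    [[2.7,2.8,-1],-3.2,0.55],
    [[2.7,2.8,-1],-3.2,0.55],
    [[2.7,2.8,-1],-3.2,0.55],
    [[2.7,2.8,-1],-3.2,0.55],
    [[2.7,2.8,-1],-3.2,0.55],
    [[2.7,2.8,-1],-3.2,0.55],
    [[2.7,2.8,-1],-3.2,0.55],
    [[2.7,2.8,-1],-3.2,0.55],
    [[2.7,2.8,-1],-3.2,0.55],
    [[2.7,2.8,-1],-3.2,0.55],
    [[2.7,2.8,-1],-3.2,0.55],
  ],
  force=40,
)

```text
time_s: 3.3
tcp_pos: [0.5046, -0.1597, 0.1297]
eef_rot: [[0.953, -0.304, 0.002], [-0.304, -0.953, 0.004], [0.0, -0.004, -1.0]]
wrist_force: [1.1, 0.5, -0.7]
finger_gap: 0.0471
grasp_force: 0.0
```

Emit:
arm_command(
  targets=[
    [[0,0,0],0,0.55],
    [[0,0,0],0,0.55],
  ],
)

```text
time_s: 3.5
tcp_pos: [0.5035, -0.1608, 0.1296]
eef_rot: [[0.952, -0.305, 0.0], [-0.305, -0.952, 0.004], [-0.001, -0.003, -1.0]]
wrist_force: [-0.5, -0.4, -0.5]
finger_gap: 0.0468
grasp_force: 0.0
```

Emit:
arm_command(
  targets=[
    [[0.35,0.8,-2],-0.4,0.55],
    [[0,0,-3],0,0.55],
    [[0,0,-3],0,0.55],
    [[0,0,-1],0,0.55],
    [[0,0,0],0,0.55],
    [[0,0,0],0,0.55],
  ],
)

```text
time_s: 4.1
tcp_pos: [0.5055, -0.1599, 0.041]
eef_rot: [[0.952, -0.306, 0.004], [-0.306, -0.952, 0.008], [0.001, -0.009, -1.0]]
wrist_force: [1.0, -0.3, 0.0]
finger_gap: 0.0468
grasp_force: 0.0
```

Run:
```python
from h import *
c=read_camera('scene'); cv2.imwrite('pics/g1.png',cv2.resize(c['img'][120:280,290:470],None,fx=3.3,fy=3.3))
s=get_state();print(s['tcp_pos'],s['wrist_force'])
```

```text
[ 0.50602491 -0.15995757  0.04145513] [-0.59245919 -0.22746065 -0.59897074]
```

View pics/g1.png

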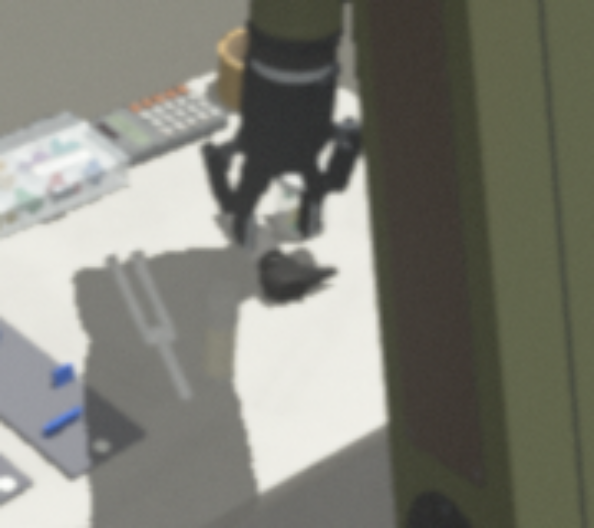

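The fingers straddle the handle at about px (275,215) and clear the jar. TCP y is still about 7 mm off, so I'll correct that before lowering the rest of the way.

Emit:
arm_command(
  targets=[
    [[0.1,0.35,0],0,0.55],
    [[0,0.35,0],0,0.55],
    [[0,0,0],0,0.55],
    [[0,0,0],0,0.55],
  ],
)

```text
time_s: 4.55
tcp_pos: [0.5052, -0.1553, 0.0404]
eef_rot: [[0.954, -0.299, 0.004], [-0.299, -0.954, 0.011], [0.001, -0.012, -1.0]]
wrist_force: [0.5, 0.9, 0.5]
finger_gap: 0.0471
grasp_force: 0.0
```

Emit:
arm_command(
  targets=[
    [[0.2,0.2,-0.9],-0.8,0.55],
    [[0,0,-0.9],0,0.55],
    [[0,0,0],0,0.55],
    [[0,0,0],0,0.2],
    [[0,0,0],0,0.2],
    [[0,0,0],0,0.2],
    [[0,0,0],0,0.2],
    [[0,0,0],0,0.2],
  ],
)

```text
time_s: 5.35
tcp_pos: [0.5055, -0.1581, 0.022]
eef_rot: [[0.952, -0.306, 0.005], [-0.306, -0.952, 0.015], [-0.0, -0.016, -1.0]]
wrist_force: [-0.1, 0.4, -2.1]
finger_gap: 0.0257
grasp_force: 39.3
```

Emit:
arm_command(
  targets=[
    [[0,0,0.5],0,0.2],
    [[0,0,1.5],0,0.2],
    [[0,0,3],0,0.2],
    [[0,0,3],0,0.2],
    [[0,0,3],0,0.2],
    [[0,2,0],2.7,0.2],
    [[0,3,0],4,0.2],
    [[0,3.5,0],4,0.2],
    [[0,3.5,0],4,0.2],
    [[0,3.5,0],4,0.2],
    [[0,3.5,0],4,0.2],
    [[0,3.5,0],0,0.2],
  ],
)

```text
time_s: 6.55
tcp_pos: [0.5061, 0.0593, 0.1324]
eef_rot: [[0.995, 0.102, -0.002], [0.102, -0.994, 0.025], [0.0, -0.025, -1.0]]
wrist_force: [0.6, -0.9, -1.4]
finger_gap: 0.0256
grasp_force: 39.6
```

Emit:
arm_command(
  targets=[
    [[-0.2,2,0],0,0.2],
    [[-0.2,2,0],0,0.2],
    [[0,0.2,-2],0,0.2],
    [[0,0,-2],0,0.2],
    [[0,0,-1],0,0.2],
    [[0,0,0],0,0.2],
    [[0,0,0],0,0.2],
    [[0,0,0],0,0.2],
  ],
)

```text
time_s: 7.35
tcp_pos: [0.5059, 0.0778, 0.0829]
eef_rot: [[0.992, 0.128, -0.004], [0.128, -0.991, 0.042], [0.002, -0.042, -0.999]]
wrist_force: [0.1, -0.3, -2.2]
finger_gap: 0.0253
grasp_force: 39.6
```

Run:
```python
from m import *
s=get_state();print(s['tcp_pos'],s['eef_rot'][:,0],s['grasp_force'],s['finger_gap'])
z=s['tcp_pos'][2]-.008
for cam in('top','scene'):
    c=read_camera(cam); cv2.imwrite(f'pics/p1{cam}.png',c['img'])
    for r in trace(cam,'otoscope')[:1]: pose(plane(c,r['pixels'],z),cam+str(r['confidence'])); pose(world(c,r['pixels']),cam)
```

```text
[0.50594096 0.07776455 0.0829015 ] [0.99173816 0.12826977 0.00151427] 39.62242841720581 0.02527664464976284
top0.69 524 rect [ 521.9 -303.1   25.1  132.6   58.3] pca yaw -30.71 mean [ 516.8 -299.3] z [0.0749 0.0749 0.0749]
   ctr [ 522.  -302.4] size 129.8 24.1
top 518 rect [ 524.5 -317.7   25.8  140.9   58.8] pca yaw -30.91 mean [ 519.1 -312.4] z [0.0152 0.0234 0.029 ]
   ctr [ 524.  -317.1] size 136.7 24.7
scene0.77 282 rect [513.5  91.  138.3  66.7  28.7] pca yaw 14.76 mean [481.1  73.1] z [0.0749 0.0749 0.0749]
   ctr [519.   78.7] size 142.1 64.7
scene 282 rect [512.3  90.6 137.4  61.2  31. ] pca yaw 15.21 mean [475.6  76.9] z [0.0707 0.0813 0.0887]
   ctr [519.7  78.4] size 137.0 60.2
```

Run:
```python
from h import *
s=get_state()
for k in('joints','joint_velocities','joint_efforts','eef_rot'): print(k,np.round(s[k],4))
```

```text
joints [ 0.1281  0.369  -0.4557  0.745   0.0422  3.1406]
joint_velocities [ 0.0032  0.0039 -0.0047 -0.003  -0.0002  0.0003]
joint_efforts [-3.91000e-02 -4.25554e+01  2.10468e+01 -2.23000e-02  1.75400e-01
 -5.00000e-04]
eef_rot [[ 0.9917  0.1287 -0.0043]
 [ 0.1288 -0.9908  0.042 ]
 [ 0.0012 -0.0422 -0.9991]]
```

Emit:
arm_command(
  targets=[
    [[0,0,0],0,0.2],
    [[0,0,0],0,0.2],
    [[0,0,0],0,0.2],
  ],
)

```text
time_s: 7.85
tcp_pos: [0.5051, 0.0779, 0.0821]
eef_rot: [[0.992, 0.129, -0.006], [0.129, -0.991, 0.042], [-0.0, -0.042, -0.999]]
wrist_force: [-1.0, 0.3, -1.7]
finger_gap: 0.0256
grasp_force: 39.6
```

Run:
```python
from h import *
s=get_state()
for k in('joints','joint_velocities','joint_efforts','eef_rot'): print(k,np.round(s[k],4))
```

```text
joints [ 0.1282  0.3697 -0.4565  0.7448  0.0422  3.1406]
joint_velocities [ 0.0001 -0.0006 -0.0015 -0.0029  0.0006  0.0014]
joint_efforts [-4.90000e-03 -4.26254e+01  2.10171e+01 -1.23000e-02  1.77100e-01
 -5.00000e-04]
eef_rot [[ 9.917e-01  1.287e-01 -5.600e-03]
 [ 1.289e-01 -9.908e-01  4.180e-02]
 [-1.000e-04 -4.210e-02 -9.991e-01]]
```

View pics/p1scene.png

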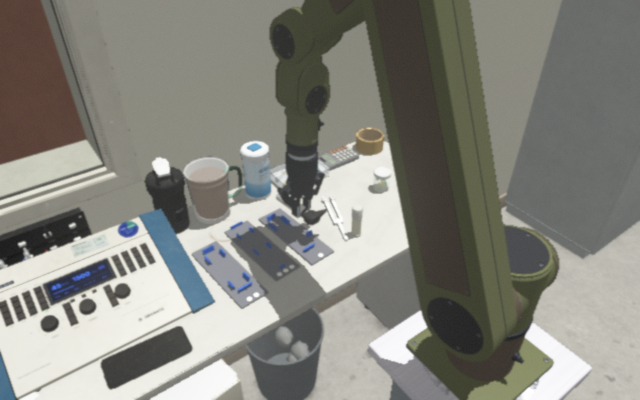

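Joint 6 is at its limit (3.14). The arm would need a tool yaw half a turn away, so I'll set the otoscope back in its free spot and regrip it with the tool turned 180°.

Emit:
arm_command(
  targets=[
    [[0,0,2],5,0.2],
    [[0,-1,2.5],3,0.2],
    [[0,-2.5,0],-4,0.2],
    [[0,-3,0],-4,0.2],
    [[0,-3,0],-4,0.2],
    [[0,-3,0],-4,0.2],
    [[0,-3,0],-4,0.2],
    [[0,-3,0],-3,0.2],
    [[0,-3,0],-3,0.2],
    [[0,-1.5,0],-2,0.2],
    [[0,0,0],0,0.2],
    [[0,0,0],0,0.2],
  ],
)

```text
time_s: 9.05
tcp_pos: [0.5048, -0.1516, 0.1268]
eef_rot: [[0.976, -0.218, 0.009], [-0.218, -0.975, 0.042], [-0.001, -0.043, -0.999]]
wrist_force: [0.7, -0.0, -1.6]
finger_gap: 0.0254
grasp_force: 39.7
```

Emit:
arm_command(
  targets=[
    [[0,0,-3],0,0.2],
    [[0,0,-3],0,0.2],
    [[0,0,-2.5],0,0.2],
    [[0,0,-1],0,0.2],
    [[0,0,-0.5],0,0.2],
    [[0,0,-0.3],0,0.2],
    [[0,0,0],0,0.2],
    [[0,0,0],0,0.2],
  ],
)

```text
time_s: 9.85
tcp_pos: [0.506, -0.1522, 0.025]
eef_rot: [[0.976, -0.218, 0.011], [-0.218, -0.975, 0.041], [0.002, -0.042, -0.999]]
wrist_force: [-0.4, -0.8, -1.2]
finger_gap: 0.0256
grasp_force: 39.7
```

Emit:
arm_command(
  targets=[
    [[0,0,-0.2],0,0.2],
    [[0,0,-0.1],0,0.2],
    [[0,0,0],0,0.2],
    [[0,0,0],0,0.55],
    [[0,0,0],0,0.55],
    [[0,0,0],0,0.55],
    [[0,0,2],0,0.55],
    [[0,0,3],0,0.55],
    [[0,0,3],0,0.55],
    [[0,0,0],8.5,0.55],
    [[0,0,0],8.5,0.55],
    [[0,0,0],8.5,0.55],
  ],
)

```text
time_s: 11.05
tcp_pos: [0.5052, -0.1521, 0.1013]
eef_rot: [[0.973, 0.229, -0.009], [0.229, -0.973, 0.041], [0.0, -0.042, -0.999]]
wrist_force: [0.4, -0.3, -0.5]
finger_gap: 0.0469
grasp_force: 0.0
```

Emit:
arm_command(
  targets=[
    [[0,0,0],8.5,0.55],
    [[0,0,0],8.5,0.55],
    [[0,0,0],8.5,0.55],
    [[0,0,0],8.5,0.55],
    [[0,0,0],8.5,0.55],
    [[0,0,0],8.5,0.55],
    [[0,0,0],8.5,0.55],
    [[0,0,0],8.5,0.55],
    [[0,0,0],8.5,0.55],
    [[0,0,0],8.5,0.55],
    [[0,0,0],8.5,0.55],
    [[0,0,0],8.5,0.55],
  ],
)

```text
time_s: 12.25
tcp_pos: [0.505, -0.152, 0.1008]
eef_rot: [[-0.427, 0.904, -0.038], [0.904, 0.426, -0.018], [0.0, -0.042, -0.999]]
wrist_force: [-0.6, -0.3, -0.5]
finger_gap: 0.047
grasp_force: 0.0
```

Emit:
arm_command(
  targets=[
    [[0,0,0],8.5,0.55],
    [[0,0,0],8.5,0.55],
    [[0,0,0],8.5,0.55],
    [[0,0,0],8.5,0.55],
    [[0,0,0],8.5,0.55],
    [[0,0,0],8.5,0.55],
    [[0,0,0],0,0.55],
    [[0,0,0],0,0.55],
  ],
)

```text
time_s: 13.05
tcp_pos: [0.505, -0.152, 0.1009]
eef_rot: [[-0.969, 0.246, -0.01], [0.247, 0.968, -0.041], [-0.0, -0.042, -0.999]]
wrist_force: [0.5, 0.2, -0.1]
finger_gap: 0.0475
grasp_force: 0.0
```

Run:
```python
from m import *
s=get_state();print(s['time_s'],s['tcp_pos'],s['eef_rot'][:,0],s['eef_rot'][:,2],s['joints'])
c=read_camera('scene'); cv2.imwrite('pics/r1.png',cv2.resize(c['img'][130:260,290:450],None,fx=4,fy=4,interpolation=cv2.INTER_CUBIC))
for r in trace('scene','otoscope')[:1]: pose(plane(c,r['pixels'],.014),str(r['confidence']))
info('scene',c,'tip_jar')
```

```text
13.05 [ 0.50495299 -0.15203531  0.10092848] [-9.69129726e-01  2.46551360e-01 -1.76969717e-05] [-0.01037806 -0.04086519 -0.99911077] [-0.2683354   0.37242093 -0.39180315  0.80574373 -0.04216677 -0.01923236]
0.91 474 rect [ 520.3 -148.5  156.2   71.     0.8] pca yaw -10.63 mean [ 507.6 -151.6] z [0.014 0.014 0.014]
   ctr [ 518.6 -159.6] size 159.4 65.2
scene tip_jar 0.68 px 380 181 mean [ 0.522 -0.203  0.035] zmax 0.057 rect [array([ 516.2, -207.3]), array([45.6, 69.7]), np.float64(77.0)]
```

View pics/r1.png

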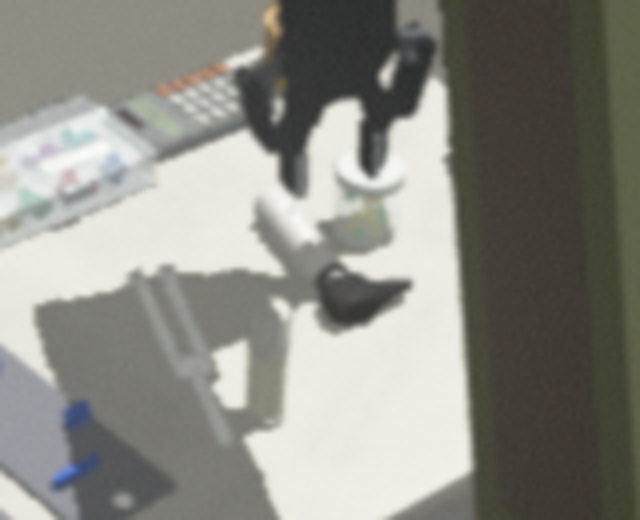

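The otoscope lies clear of the jar at px (320,250) and the jar has not moved. The tool now sits half a turn round with joint 6 near 0, so I regrip.

Emit:
arm_command(
  targets=[
    [[0.1,0,-2.5],1.7,0.55],
    [[0,0,-2.5],0,0.55],
    [[0,0,-2],0,0.55],
    [[0,0,-0.85],0,0.55],
    [[0,0,0],0,0.55],
    [[0,0,0],0,0.2],
    [[0,0,0],0,0.2],
    [[0,0,0],0,0.2],
    [[0,0,0],0,0.2],
    [[0,0,0],0,0.2],
  ],
)

```text
time_s: 14.2
tcp_pos: [0.507, -0.1523, 0.0235]
eef_rot: [[-0.977, 0.215, -0.007], [0.215, 0.976, -0.042], [-0.002, -0.042, -0.999]]
wrist_force: [-0.0, 0.6, 6.0]
finger_gap: 0.0255
grasp_force: 39.8
```

Emit:
arm_command(
  targets=[
    [[0,0,1],0,0.2],
    [[0,0,2],0,0.2],
    [[0,0,3],0,0.2],
    [[0,0,3],0,0.2],
    [[0,2.1,0.5],1.2,0.2],
    [[0,3,0],2,0.2],
    [[0,3.5,0],3,0.2],
    [[0,3.5,0],3,0.2],
    [[0,3.5,0],3,0.2],
    [[0,3.5,0],3,0.2],
    [[0,3.5,0],2,0.2],
    [[-0.2,2,0],0,0.2],
  ],
)

```text
time_s: 15.4
tcp_pos: [0.5037, 0.0963, 0.1177]
eef_rot: [[-0.996, -0.086, 0.004], [-0.086, 0.995, -0.041], [-0.0, -0.041, -0.999]]
wrist_force: [0.6, 0.1, -1.4]
finger_gap: 0.0254
grasp_force: 39.6
```

Emit:
arm_command(
  targets=[
    [[-0.2,1.5,-1],0,0.2],
    [[0,0,-3],0,0.2],
    [[0,0,-1],0,0.2],
    [[0,0,0],0,0.2],
    [[0,0,0],0,0.2],
  ],
)

```text
time_s: 15.9
tcp_pos: [0.5019, 0.1083, 0.0675]
eef_rot: [[-0.997, -0.083, 0.003], [-0.083, 0.996, -0.042], [0.001, -0.042, -0.999]]
wrist_force: [-0.7, 1.3, -1.3]
finger_gap: 0.0255
grasp_force: 39.6
```

Run:
```python
from m import *
s=get_state();print(s['time_s'],s['tcp_pos'],np.degrees(np.arctan2(-s['eef_rot'][1,0],-s['eef_rot'][0,0])),s['grasp_force'])
c=read_camera('scene')
for r in trace('scene','otoscope')[:1]:
    for z in(s['tcp_pos'][2]-.008,): pose(plane(c,r['pixels'],z),str(r['confidence'])); pose(world(c,r['pixels']),'d')
```

```text
15.9 [0.50186314 0.10832802 0.06750704] 4.743464175046985 39.639936089515686
0.91 349 rect [470.7 106.5  73.1  67.6  36.3] pca yaw 2.56 mean [468.  101.9] z [0.0595 0.0595 0.0595]
   ctr [477.   96.6] size 79.6 67.0
d 348 rect [493.   79.2  65.9 124.4  54.6] pca yaw -50.01 mean [467.  102.4] z [0.0466 0.0643 0.0713]
   ctr [490.7  78. ] size 120.6 64.9
```

Emit:
arm_command(
  targets=[
    [[0.05,0,-1.5],0,0.2],
    [[0,0,-1],0,0.2],
    [[0,0,-0.6],0,0.2],
    [[0,0,-0.4],0,0.2],
    [[0,0,-0.2],0,0.2],
    [[0,0,0],0,0.2],
    [[0,0,0],0,0.2],
  ],
)

```text
time_s: 16.7
tcp_pos: [0.5028, 0.109, 0.0308]
eef_rot: [[-0.996, -0.084, 0.004], [-0.084, 0.996, -0.042], [-0.001, -0.042, -0.999]]
wrist_force: [0.5, 0.5, -2.1]
finger_gap: 0.0254
grasp_force: 39.6
```

Run:
```python
from m import *
s=get_state();print(s['time_s'],s['tcp_pos'],s['wrist_force'])
for cam in('scene','top'):
    c=read_camera(cam)
    for r in trace(cam,'otoscope')[:1]: pose(plane(c,r['pixels'],.02),cam+str(r['confidence']))
    v0,u0=(195,240) if cam=='scene' else (175,225)
    cv2.imwrite(f'pics/s1{cam}.png',cv2.resize(c['img'][v0:v0+100,u0:u0+110],None,fx=5,fy=5,interpolation=cv2.INTER_CUBIC))
```

```text
16.7 [0.50280213 0.10900053 0.03075541] [ 0.52175904  0.50482189 -2.11462512]
scene0.75 369 rect [500.8 115.7 120.5  69.5  25.2] pca yaw 2.38 mean [475.1 103.1] z [0.02 0.02 0.02]
   ctr [502.8  97.9] size 128.5 67.3
top0.91 367 rect [513.8 112.3 135.6  58.9  19.9] pca yaw 10.72 mean [508.9 103.5] z [0.02 0.02 0.02]
   ctr [516.8 103.7] size 134.4 57.2
```

View pics/s1scene.png

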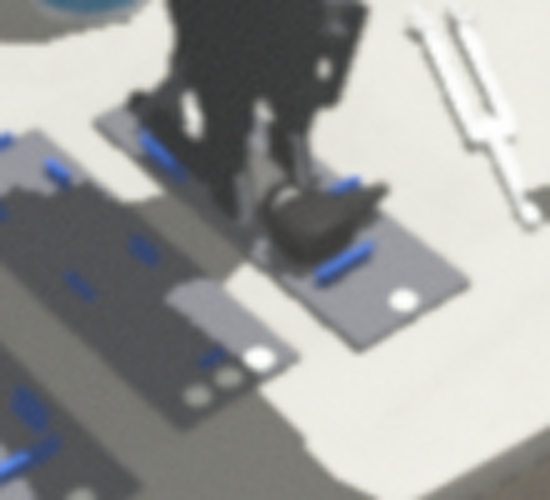

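The head sits between the near end stop at (345,262) and the speculum rib at (345,187), as wanted. Lower the last millimetre, release, and retreat towards the probe.

Emit:
arm_command(
  targets=[
    [[0,0,-0.1],0,0.2],
    [[0,0,-0.1],0,0.2],
    [[0,0,0],0,0.2],
    [[0,0,0],0,0.35],
    [[0,0,0],0,0.55],
    [[0,0,0],0,0.55],
    [[0,0,0],0,0.55],
    [[0,0,1],0,0.55],
    [[0,0,3],0,0.55],
    [[0,0,4],0,0.55],
    [[0,-3,3],-2,0.55],
    [[0,-5,0],-3,0.55],
  ],
)

```text
time_s: 18.1
tcp_pos: [0.5069, 0.0303, 0.1438]
eef_rot: [[-1.0, 0.001, 0.011], [0.0, 0.999, -0.041], [-0.011, -0.041, -0.999]]
wrist_force: [1.4, -0.5, -0.6]
finger_gap: 0.0471
grasp_force: 0.0
```

Emit:
arm_command(
  targets=[
    [[0,-4.5,0],-3.5,0.55],
    [[0,-4.8,0],-3.5,0.55],
    [[0,-4.8,0],-3.5,0.55],
    [[0,-4.8,0],-3.5,0.55],
    [[0,-4.8,0],-3.5,0.55],
    [[0,0,0],0,0.55],
  ],
)

```text
time_s: 18.7
tcp_pos: [0.5031, -0.2138, 0.1395]
eef_rot: [[-0.95, 0.311, -0.01], [0.312, 0.949, -0.043], [-0.004, -0.045, -0.999]]
wrist_force: [0.8, 0.2, 0.1]
finger_gap: 0.0469
grasp_force: 0.0
```

Run:
```python
from m import *
s=get_state();print(s['time_s'],s['tcp_pos'],np.degrees(np.arctan2(-s['eef_rot'][1,0],-s['eef_rot'][0,0])))
th=np.radians(4.85);R=np.array([[np.cos(th),-np.sin(th)],[np.sin(th),np.cos(th)]])
for cam in('top','scene'):
    c=read_camera(cam)
    for r in trace(cam,'otoscope')[:1]:
        P=plane(c,r['pixels'],.02); Q=(P[:,:2]*1000-[515.2,99.6])@R   # cradle frame
        print(cam,r['confidence'],'cradle-frame min/max',np.percentile(Q,[1,99],axis=0).round(1))
        h=Q[(Q[:,0]>-20)&(Q[:,0]<60)]; 
        for x in(-10,15,40,55): k=h[abs(h[:,0]-x)<5]; print(x,k[:,1].min().round(1),k[:,1].max().round(1)) if len(k) else 0
        W=world(c,r['pixels']); print('z',np.percentile(W[:,2],[50,98]))
    pr=trace(cam,'ear_probe')
    if pr: pose(plane(c,pr[0]['pixels'],.014),cam+' probe')
    for n in('tip_jar','ear_bulb'): info(cam,c,n)
    if cam=='top': cv2.imwrite('pics/s1b.png',cv2.resize(c['img'][180:285,160:310],None,fx=5,fy=5,interpolation=cv2.INTER_CUBIC))
```

```text
18.7 [ 0.50310898 -0.21376908  0.13945258] -18.15192751016417
top 0.69 cradle-frame min/max [[-67.1 -29.8]
 [ 68.   28. ]]
-10 -2.4 22.8
15 0.1 23.0
40 -2.3 23.1
55 -1.2 23.9
z [0.0301963  0.03572466]
top probe 703 rect [516.1 100.2 137.2  54.4   2.4] pca yaw 7.69 mean [509.9 109. ] z [0.014 0.014 0.014]
   ctr [516.3 106.2] size 136.2 50.9
top tip_jar 0.46 px 189 239 mean [0.486 0.296 0.007] zmax 0.018 rect [array([487.6, 295.4]), array([221.3,  72.4]), np.float64(4.4)]
top ear_bulb none
scene 0.81 cradle-frame min/max [[-72.9 -23.9]
 [ 76.7  32.3]]
-10 -1.7 28.9
15 -2.1 27.3
40 -0.5 30.7
55 -2.0 29.9
z [0.0269841 0.0332478]
scene tip_jar 0.62 px 298 238 mean [0.487 0.102 0.007] zmax 0.018 rect [array([505.9, 100.5]), array([221.2,  73.1]), np.float64(4.2)]
scene ear_bulb none
```

View pics/s1b.png

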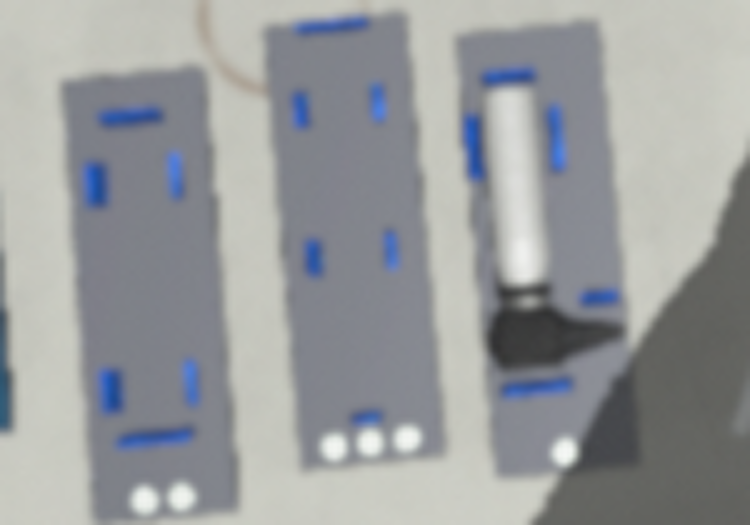

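The otoscope is fully seated between its stops: the handle is at px (515,185) in the crop and the head at (525,335), within about 1 mm. Next is the probe.

Emit:
arm_command(
  targets=[
    [[0.6,-3,0],-3.5,0.55],
    [[0.8,-4,0],-4.5,0.55],
    [[0.8,-3.3,-1],-4.5,0.55],
    [[0,0,-3],0,0.55],
    [[0,0,-3],0,0.55],
    [[0,0,0],0,0.55],
    [[0,0,0],0,0.55],
  ],
)

```text
time_s: 19.9
tcp_pos: [0.5242, -0.3104, 0.0683]
eef_rot: [[-0.865, 0.502, -0.023], [0.502, 0.864, -0.036], [0.002, -0.042, -0.999]]
wrist_force: [0.5, 0.7, 0.1]
finger_gap: 0.0469
grasp_force: 0.0
```

Emit:
arm_command(
  targets=[
    [[0.1,-0.6,-1],-0.5,0.55],
    [[0,0,-2],0,0.55],
    [[0,0,-1.6],0,0.55],
    [[0,0,0],0,0.55],
    [[0,0,0],0,0.55],
  ],
)

```text
time_s: 20.4
tcp_pos: [0.5262, -0.3174, 0.0234]
eef_rot: [[-0.86, 0.51, -0.02], [0.51, 0.859, -0.037], [-0.002, -0.042, -0.999]]
wrist_force: [0.7, -0.9, 0.8]
finger_gap: 0.0471
grasp_force: 0.0
```

Emit:
arm_command(
  targets=[
    [[0,0,0],0,0.2],
    [[0,0,0],0,0.2],
    [[0,0,0],0,0.2],
    [[0,0,0],0,0.2],
    [[0,0,0],0,0.2],
  ],
)

```text
time_s: 20.9
tcp_pos: [0.5268, -0.3176, 0.0241]
eef_rot: [[-0.86, 0.51, -0.019], [0.51, 0.859, -0.038], [-0.003, -0.042, -0.999]]
wrist_force: [-0.6, -0.3, 7.1]
finger_gap: 0.024
grasp_force: 39.5
```

Emit:
arm_command(
  targets=[
    [[0,0,1],0,0.2],
    [[0,0,2],0,0.2],
    [[0,0,3],0,0.2],
    [[0,0,4],0,0.2],
    [[-0.2,2,2],1.5,0.2],
    [[-0.2,3.5,0],2,0.2],
    [[-0.2,4.4,0],2.5,0.2],
    [[-0.2,4.4,0],2.5,0.2],
    [[-0.2,4.4,0],2.5,0.2],
    [[-0.2,4.4,0],2.5,0.2],
    [[-0.2,4.4,0],2.5,0.2],
    [[-0.2,4.4,0],2.5,0.2],
  ],
)

```text
time_s: 22.1
tcp_pos: [0.509, 0.0036, 0.143]
eef_rot: [[-0.978, 0.21, -0.008], [0.21, 0.977, -0.041], [-0.001, -0.042, -0.999]]
wrist_force: [1.2, 0.5, -0.6]
finger_gap: 0.0238
grasp_force: 39.7
```

Emit:
arm_command(
  targets=[
    [[-0.2,4.4,0],2.5,0.2],
    [[-0.2,4.4,0],2.5,0.2],
    [[-0.2,4.4,0],2.5,0.2],
    [[-0.2,4.4,0],2.5,0.2],
    [[-0.2,4.4,0],2.5,0.2],
    [[-0.2,4,0],2.5,0.2],
    [[0,2.5,0],1.5,0.2],
    [[0,0,-2],0,0.2],
    [[0,0,-3],0,0.2],
    [[0,0,0],0,0.2],
    [[0,0,0],0,0.2],
  ],
)

```text
time_s: 23.2
tcp_pos: [0.4968, 0.2864, 0.0925]
eef_rot: [[-0.997, -0.075, 0.002], [-0.075, 0.996, -0.043], [0.002, -0.043, -0.999]]
wrist_force: [-0.2, -0.2, -1.5]
finger_gap: 0.0238
grasp_force: 39.7
```

Run:
```python
from m import *
s=get_state();print(s['time_s'],s['tcp_pos'],np.degrees(np.arctan2(-s['eef_rot'][1,0],-s['eef_rot'][0,0])),s['grasp_force'])
z=s['tcp_pos'][2]-.008
for cam in('top','scene'):
    c=read_camera(cam)
    for r in trace(cam,'ear_probe')[:1]: pose(plane(c,r['pixels'],z),cam+' probe %.2f'%r['confidence']); print(np.percentile(world(c,r['pixels'])[:,2],[5,50,95]))
```

```text
23.2 [0.49684216 0.2864148  0.09253512] 4.297768082112961 39.69302259385586
top probe 0.61 402 rect [4.951e+02 2.842e+02 1.386e+02 2.540e+01 3.000e-01] pca yaw 3.82 mean [484.5 284.5] z [0.0845 0.0845 0.0845]
   ctr [494.9 285.6] size 138.6 25.4
[0.08435329 0.09202799 0.09688839]
scene probe 0.94 355 rect [491.7 288.8 148.1  30.    3.4] pca yaw 0.02 mean [466.1 285.7] z [0.0845 0.0845 0.0845]
   ctr [490.7 285.3] size 143.6 29.0
[0.07816451 0.09164059 0.09569986]
```

Emit:
arm_command(
  targets=[
    [[0.2,1.05,-1],0.4,0.2],
    [[0,0,-2],0,0.2],
    [[0,0,0],0,0.2],
    [[0,0,0],0,0.2],
  ],
)

```text
time_s: 23.8
tcp_pos: [0.4992, 0.2975, 0.0622]
eef_rot: [[-0.997, -0.082, 0.003], [-0.082, 0.996, -0.043], [0.001, -0.043, -0.999]]
wrist_force: [0.6, -0.2, -1.0]
finger_gap: 0.0234
grasp_force: 39.7
```

Emit:
arm_command(
  targets=[
    [[0,-0.05,-1.5],0,0.2],
    [[0,0,-0.8],0,0.2],
    [[0,0,-0.5],0,0.2],
    [[0,0,-0.3],0,0.2],
    [[0,0,-0.1],0,0.2],
    [[0,0,0],0,0.2],
    [[0,0,0],0,0.2],
  ],
)

```text
time_s: 24.5
tcp_pos: [0.4998, 0.2971, 0.0309]
eef_rot: [[-0.997, -0.082, 0.004], [-0.082, 0.996, -0.042], [-0.001, -0.042, -0.999]]
wrist_force: [-0.2, -0.7, -1.1]
finger_gap: 0.0237
grasp_force: 39.7
```

Emit:
arm_command(
  targets=[
    [[0,0,-0.1],0,0.2],
    [[0,0,-0.1],0,0.2],
    [[0,0,0],0,0.2],
    [[0,0,0],0,0.35],
    [[0,0,0],0,0.55],
    [[0,0,0],0,0.55],
    [[0,0,0],0,0.55],
    [[0,0,1],0,0.55],
    [[0,0,3],0,0.55],
    [[0,0,4],0,0.55],
    [[0,-3,3],-2,0.55],
    [[0,-4.5,0],-4,0.55],
  ],
)

```text
time_s: 25.7
tcp_pos: [0.5035, 0.2247, 0.144]
eef_rot: [[-1.0, 0.022, 0.01], [0.021, 0.999, -0.037], [-0.01, -0.037, -0.999]]
wrist_force: [1.6, -0.5, -0.1]
finger_gap: 0.0472
grasp_force: 0.0
```

Emit:
arm_command(
  targets=[
    [[0,-4.8,0],-4,0.55],
    [[0,-4.8,0],-4,0.55],
    [[0,-4.8,0],-4,0.55],
    [[0,-4.8,0],-4,0.55],
    [[0,0,0],0,0.55],
  ],
)

```text
time_s: 26.2
tcp_pos: [0.4992, 0.0249, 0.1393]
eef_rot: [[-0.952, 0.305, -0.012], [0.305, 0.951, -0.042], [-0.001, -0.044, -0.999]]
wrist_force: [0.7, 0.9, -0.9]
finger_gap: 0.0471
grasp_force: 0.0
```

Run:
```python
from m import *
s=get_state();print(s['time_s'],s['tcp_pos'],np.degrees(np.arctan2(-s['eef_rot'][1,0],-s['eef_rot'][0,0])))
th=np.radians(4.75);R=np.array([[np.cos(th),-np.sin(th)],[np.sin(th),np.cos(th)]])
for cam in('top','scene'):
    c=read_camera(cam)
    for r in trace(cam,'ear_probe')[:1]:
        P=plane(c,r['pixels'],.02); pose(P,cam+' probe %.2f'%r['confidence']); Q=(P[:,:2]*1000-[497,296.7])@R
        print('cradle-frame',np.percentile(Q,[1,99],axis=0).round(1))
        for x in(-50,-25,20,40): k=Q[abs(Q[:,0]-x)<5]; print(x,k[:,1].min().round(1),k[:,1].max().round(1)) if len(k) else 0
        W=world(c,r['pixels']); D=(W[:,:2]*1000-[497,296.7])@R
        for x in(-60,45): print('z at',x,np.percentile(W[abs(D[:,0]-x)<8,2],90).round(4))
    if cam=='top':
        cv2.imwrite('pics/s2b.png',cv2.resize(c['img'][180:285,160:340],None,fx=4,fy=4,interpolation=cv2.INTER_CUBIC))
    for r in trace(cam,'tuning_fork')[:2]: pose(plane(c,r['pixels'],.01),cam+' fork %.2f'%r['confidence'])
```

```text
26.2 [0.49916455 0.02486807 0.13927866] -17.777492957449187
top fork 0.78 315 rect [496.7 -30.9  32.8 180.   72.3] pca yaw -20.83 mean [514.4 -35. ] z [0.01 0.01 0.01]
   ctr [497.6 -27.2] size 177.2 32.3
scene probe 0.77 506 rect [496.  298.5 151.2  29.    4.7] pca yaw 3.74 mean [488.2 297.7] z [0.02 0.02 0.02]
   ctr [495.4 297.7] size 146.4 28.8
cradle-frame [[-73.5 -12.6]
 [ 70.   16.1]]
-50 -12.6 16.3
-25 -12.7 14.9
20 -10.9 13.7
40 -11.0 13.9
z at -60 0.0308
z at 45 0.0294
scene fork 0.72 321 rect [496.7 -19.   35.3 181.   67.7] pca yaw -20.52 mean [506.  -25.1] z [0.01 0.01 0.01]
   ctr [496.4 -21.7] size 178.0 33.3
```

View pics/s2b.png

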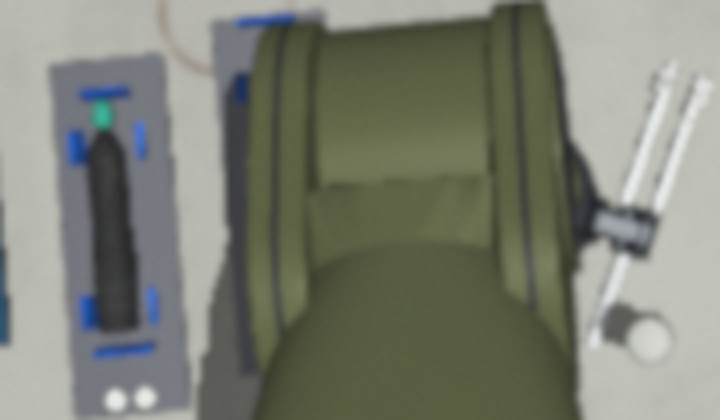

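The probe is seated between its stops in the two-dot cradle, green tip at (102,115) and blunt end at (118,325). Now the fork.

Emit:
arm_command(
  targets=[
    [[0.5,-2,0],-1.4,0.55],
    [[0.5,-2,-1],-1.4,0.55],
    [[0.5,-1.9,-3],0,0.55],
    [[0,0,-3],0,0.55],
    [[0,0,0],0,0.55],
    [[0,0,0],0,0.55],
  ],
)

```text
time_s: 27.1
tcp_pos: [0.5141, -0.0279, 0.0684]
eef_rot: [[-0.94, 0.341, -0.016], [0.342, 0.939, -0.039], [0.002, -0.043, -0.999]]
wrist_force: [0.6, 0.5, 0.3]
finger_gap: 0.0471
grasp_force: 0.0
```

Emit:
arm_command(
  targets=[
    [[0,-0.65,-1],-0.6,0.55],
    [[0,0,-2],0,0.55],
    [[0,0,-1.6],0,0.55],
    [[0,0,0],0,0.55],
    [[0,0,0],0,0.55],
  ],
)

```text
time_s: 27.6
tcp_pos: [0.5151, -0.0355, 0.0232]
eef_rot: [[-0.936, 0.353, -0.014], [0.353, 0.935, -0.04], [-0.001, -0.042, -0.999]]
wrist_force: [0.1, -1.1, 0.7]
finger_gap: 0.0471
grasp_force: 0.0
```

Emit:
arm_command(
  targets=[
    [[0,0,-0.05],0,0.2],
    [[0,0,0],0,0.2],
    [[0,0,0],0,0.2],
    [[0,0,0],0,0.2],
    [[0,0,0],0,0.2],
  ],
)

```text
time_s: 28.1
tcp_pos: [0.5158, -0.0355, 0.0234]
eef_rot: [[-0.936, 0.353, -0.012], [0.353, 0.935, -0.039], [-0.003, -0.041, -0.999]]
wrist_force: [-0.4, 1.9, 6.1]
finger_gap: 0.024
grasp_force: 39.5
```

Emit:
arm_command(
  targets=[
    [[0,0,0.5],0,0.2],
    [[0,0,2],0,0.2],
    [[0,0,3],0,0.2],
    [[0,0,3.5],0,0.2],
    [[0.3,2.4,1],2.5,0.2],
    [[0.4,3.5,0],4,0.2],
    [[0.4,3.5,0],4,0.2],
    [[0.4,3.5,0],4,0.2],
    [[0.4,3.5,0],4,0.2],
    [[0.4,3.5,0],4,0.2],
    [[0.4,2.5,0],3,0.2],
    [[0,1,0],0,0.2],
  ],
)

```text
time_s: 29.3
tcp_pos: [0.5419, 0.2007, 0.1221]
eef_rot: [[-0.996, -0.086, 0.005], [-0.086, 0.995, -0.041], [-0.001, -0.042, -0.999]]
wrist_force: [-0.0, -0.8, -1.2]
finger_gap: 0.0243
grasp_force: 39.6
```

Emit:
arm_command(
  targets=[
    [[0,0,0],0,0.2],
    [[0,0,-3],0,0.2],
    [[0,0,0],0,0.2],
    [[0,0,0],0,0.2],
  ],
)

```text
time_s: 29.7
tcp_pos: [0.5404, 0.1967, 0.0917]
eef_rot: [[-0.997, -0.082, 0.001], [-0.082, 0.996, -0.044], [0.003, -0.044, -0.999]]
wrist_force: [0.8, -0.1, -0.7]
finger_gap: 0.0239
grasp_force: 39.6
```

Run:
```python
from m import *
s=get_state();print(s['time_s'],s['tcp_pos'],np.degrees(np.arctan2(-s['eef_rot'][1,0],-s['eef_rot'][0,0])),s['grasp_force'])
z=s['tcp_pos'][2]-.012
for cam in('top','scene'):
    c=read_camera(cam)
    for r in trace(cam,'tuning_fork')[:1]: pose(plane(c,r['pixels'],z),cam+' fork %.2f'%r['confidence']); pose(world(c,r['pixels']),'d')
    info(cam,c,'glue_stick')
```

```text
29.7 [0.54038712 0.19672564 0.09165229] 4.693685453244193 39.55500602256507
top fork 0.54 248 rect [519.5 196.8 174.3  32.9   2.9] pca yaw 4.91 mean [518.3 192.3] z [0.0797 0.0797 0.0797]
   ctr [519.8 194. ] size 173.3 32.5
d 244 rect [519.5 197.2 174.3  33.3   2.6] pca yaw 4.6 mean [518.7 193.2] z [0.0727 0.0779 0.0825]
   ctr [519.6 195.8] size 173.5 35.0
top glue_stick 0.56 px 264 228 mean [0.507 0.106 0.029] zmax 0.036 rect [array([513.1, 111.8]), array([136.4,  63. ]), np.float64(20.2)]
scene fork 0.65 260 rect [498.1 199.3 139.1  30.1   1.7] pca yaw 0.74 mean [501.7 197.6] z [0.0797 0.0797 0.0797]
   ctr [497.9 199.5] size 135.1 30.0
d 258 rect [540.7 183.3  50.  214.3  73.2] pca yaw -10.06 mean [514.2 191.5] z [-0.0014  0.0762  0.08  ]
   ctr [537.7 182.2] size 208.3 55.9
scene glue_stick 0.61 px 261 251 mean [0.504 0.199 0.006] zmax 0.012 rect [array([513.4, 197.5]), array([224.2,  73.2]), np.float64(5.1)]
```

Emit:
arm_command(
  targets=[
    [[0.3,0,-2],0.2,0.2],
    [[0,0,-1.5],0,0.2],
    [[0,0,0],0,0.2],
    [[0,0,0],0,0.2],
  ],
)

```text
time_s: 30.4
tcp_pos: [0.5445, 0.1984, 0.0573]
eef_rot: [[-0.996, -0.087, 0.004], [-0.087, 0.995, -0.042], [0.0, -0.042, -0.999]]
wrist_force: [0.3, -0.2, -1.5]
finger_gap: 0.0239
grasp_force: 39.6
```

Emit:
arm_command(
  targets=[
    [[-0.1,-0.1,-1],-0.1,0.2],
    [[0,0,-0.8],0,0.2],
    [[0,0,-0.5],0,0.2],
    [[0,0,-0.3],0,0.2],
    [[0,0,-0.1],0,0.2],
    [[0,0,0],0,0.2],
    [[0,0,0],0,0.2],
  ],
)

```text
time_s: 31.1
tcp_pos: [0.5438, 0.1975, 0.0302]
eef_rot: [[-0.996, -0.085, 0.004], [-0.085, 0.995, -0.042], [-0.001, -0.042, -0.999]]
wrist_force: [0.5, 0.2, -0.8]
finger_gap: 0.0238
grasp_force: 39.6
```

Then I'll lower the last 1–2 mm, release, rise straight up, and move back over the free desk.

Emit:
arm_command(
  targets=[
    [[0,0,-0.1],0,0.2],
    [[0,0,-0.05],0,0.2],
    [[0,0,0],0,0.2],
    [[0,0,0],0,0.35],
    [[0,0,0],0,0.55],
    [[0,0,0],0,0.55],
    [[0,0,0],0,0.55],
    [[0,0,1],0,0.55],
    [[0,0,3],0,0.55],
    [[0,0,4],0,0.55],
    [[0,-3,4],-2,0.55],
    [[0,-4.5,1],-4,0.55],
  ],
)

```text
time_s: 32.3
tcp_pos: [0.547, 0.1243, 0.1641]
eef_rot: [[-1.0, 0.018, 0.009], [0.017, 0.999, -0.039], [-0.01, -0.039, -0.999]]
wrist_force: [1.0, -0.6, -0.0]
finger_gap: 0.0468
grasp_force: 0.0
```

Emit:
arm_command(
  targets=[
    [[0,-4.8,0],-4,0.55],
    [[0,-4.8,0],-4,0.55],
    [[0,-4.8,0],-4,0.55],
    [[0,-4.8,0],-4,0.55],
    [[0,-4.8,0],-4,0.55],
    [[0,-4.8,0],-4,0.55],
    [[0,-3,0],0,0.55],
    [[0,0,0],0,0.55],
  ],
)

```text
time_s: 33.1
tcp_pos: [0.5437, -0.1997, 0.1593]
eef_rot: [[-0.903, 0.429, -0.016], [0.429, 0.902, -0.04], [-0.002, -0.043, -0.999]]
wrist_force: [0.3, 0.9, -0.8]
finger_gap: 0.0469
grasp_force: 0.0
```

Run:
```python
from m import *
s=get_state();print(s['time_s'],s['tcp_pos'],s['wrist_force'])
def fr(o,t): th=np.radians(t);return np.array(o),np.array([[np.cos(th),-np.sin(th)],[np.sin(th),np.cos(th)]])
F={'otoscope':fr((515.2,99.6),4.85),'ear_probe':fr((497,296.7),4.75),'tuning_fork':fr((523.3,195.3),4.85)}
for cam in('top','scene'):
    c=read_camera(cam)
    for n,(o,R) in F.items():
        for r in trace(cam,n)[:1]:
            W=world(c,r['pixels']); Q=(plane(c,r['pixels'],.014)[:,:2]*1000-o)@R
            w=pca(Q); print(cam,n,round(r['confidence'],2),'range',np.percentile(Q,[1,99],axis=0).round(1).tolist(),'yawerr',np.degrees(np.arctan2(w[1],w[0])).round(1),'z',np.percentile(W[:,2],[10,50,95]).round(4))
    if cam=='top': cv2.imwrite('pics/end.png',cv2.resize(c['img'][180:285,160:340],None,fx=4.4,fy=4.4,interpolation=cv2.INTER_CUBIC))
```

```text
33.1 [ 0.5436827  -0.19968753  0.15928126] [ 0.25497413  0.90880056 -0.79244751]
top otoscope 0.83 range [[-65.3, -24.8], [68.4, 27.6]] yawerr 3.6 z [0.0242 0.0304 0.0352]
top ear_probe 0.57 range [[-67.5, -10.8], [66.4, 14.6]] yawerr -0.3 z [0.0233 0.0296 0.0339]
top tuning_fork 0.74 range [[-86.9, -16.0], [89.1, 17.8]] yawerr 1.2 z [0.0067 0.0144 0.0189]
scene otoscope 0.68 range [[-67.6, -33.8], [81.0, 29.1]] yawerr 3.1 z [0.0162 0.027  0.0325]
scene ear_probe 0.9 range [[-73.0, -17.1], [77.7, 13.8]] yawerr -0.1 z [0.0068 0.0259 0.0319]
scene tuning_fork 0.73 range [[-89.4, -15.4], [90.8, 20.6]] yawerr -0.6 z [0.0064 0.0125 0.0165]
```

View pics/end.png

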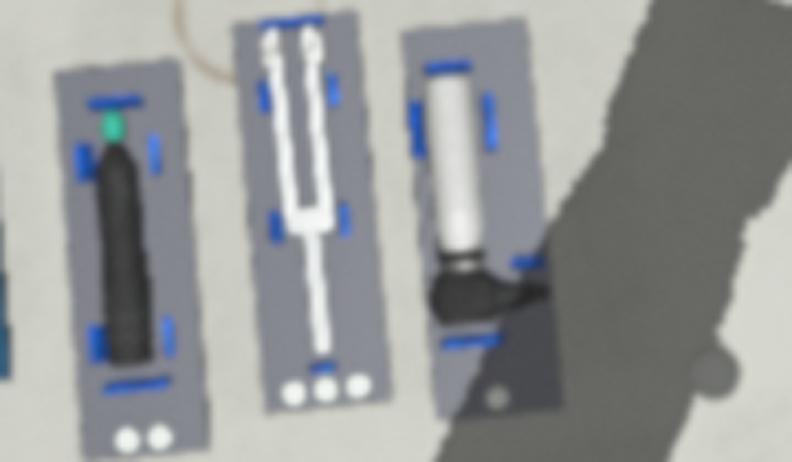

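All three instruments lie square between their ribs and stops: probe at (125,240), fork at (310,190) and otoscope at (460,200). The arm is clear, so I hand in.

```bash
python3 -c "
from station import *
print(hand_in())"
```

```text
the job is handed in; nothing more can be done
None
```

The job is handed in: the final pictures show the otoscope, ear probe and tuning fork seated and released in the one-, two- and three-dot cradles. I had to set the otoscope back on the desk once to regrip it because of a joint limit.

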